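# Clamp a stone glue-up: preset 5, then tighten to the first click

### The arm

A 6-joint arm with a two-finger parallel gripper is mounted at the origin on the work surface. World frame = base frame: x ahead of the robot, y to its left, z up, the work surface at z = 0. Lengths are in m, angles in rad, forces in N, time in s.
With the tool pointing down it reaches from about 0.325 to 0.85 m from the base axis. Payload 4.4 kg.
Tool frame: the origin (TCP) lies midway between the tips of the shut fingers; the grasp point (between the pads) lies 19 mm behind it; z points along the fingers, y is the line along which they close (so a half turn about z gives the same grasp; the last joint's range is limited). The gripper opens to 94 mm and grips with 3 to 60 N. Pads are 16 mm wide; open, the fingers measure 119 mm over their backs; the gripper's body (75 mm by 177 mm) begins 78 mm behind the grasp point.
Start: joints at [1.058, 0.207, 1.542, -0, 1.393, -0.15], TCP at [0.204, 0.538, 0.205] pointing down, gripper open.
Joint ranges: [-2.73, 2.73], [-0.86, 2.22], [0.23, 2.46], [-1.11, 4.25], [0.08, 2.63], [-2.82, 2.82]. Speed limits (rad/s): [2.79, 2.79, 3.14, 3.14, 3.14, 3.14].

### API

Orientations are given as a unit quaternion [x, y, z, w].
In Python, from plant import arm gives the robot as it stands.
- The arm moves only by the tool apply_moves, never from a script. Its argument "deltas" is one flat list of numbers, 6 for each row, row after row: the shift along the tool's x, y, z scaled (see below), then the turn, a rotation vector about the tool's x, y, z scaled (see below). A call has 1 to 8 rows; each row shifts and turns the commanded pose from where the row before left it, along the tool's axes as they then stand; what a row does not reach is not made up. The controller multiplies each number of a shift by 250 mm and each number of a turn by 90 degrees. A row lasts 1/12 s, in which the tool goes at most 41.7 mm and 7.16 degrees, less where a joint would pass 70% of its speed; a pose out of reach is approached as far as the arm can. A call with a number of a shift or a turn outside -1 to 1 is refused whole. A call with a gripper value outside its range is refused whole. "hand" is the closure, from -1 (fully open) to 1 (shut), set as the call begins (left out, the last holds). The fingers move at their own pace and stop on an object; the grip force is fixed at half the most. Time passes only in rows, so rows that do not move let the fingers close. It gives the time, the measured TCP pose, the force, the opening and the grip force at its end, in the units of the state.
- arm.get_state(): the state, without advancing time (a new reading comes with each control period).
- arm.get_image(name): name is "scene" or "top" or "wrist"; returns a dict with "pixels" (480x640x3 uint8, red, green, blue), "vfov" (degrees; the focal length in pixels is half the picture's height over the tangent of half this angle, whatever the lens; pixels are square), "cx", "cy" (the principal point, pixels), "D" ([k1, k2, p1, p2, k3] as OpenCV has them; the pictures are not rectified), "R" (3x3) and "t" (3): a world point X has camera coordinates R X + t; the wrist camera has in their place "tool_from_camera" (4x4, takes a point from camera to tool coordinates, whose origin is the TCP and whose axes are the flange's). Camera axes: x right, y down, z forward; pixel columns grow to the right and rows downward; lengths in m; the calibration is good to about 2 mm. A picture is of the moment at which its call begins: read the wrist's pose just before it. There is no depth.
- arm.close_job(): hands the job in; it is judged then, once.
The state is a dict: "clock": time; "joint_pos": joint angles; "joint_velocities": joint speeds; "effort": joint torques, N m; "ee_pos": TCP position; "eef_rot": TCP orientation; "ft_force": force on the tool from outside, world axes, zero at the start; "moment": the same for the moment, N m; "finger_gap": opening from 0.0 (shut) to 1.0 (fully open); "grip_force": force on a finger pad.
Only numpy, scipy, OpenCV 4.12 (cv2) and the standard library are available. Lean on these libraries where they do the work, as an engineer would, in place of code of your own. Each camera call takes 0.05 s, during which the arm holds its last target. There are 200 camera calls.

### The job

On the blue glue-up press, first roll the white thumbwheel by its edge until digit 5 sits in the window. Then turn the black T-handle clockwise until the press is tight and its slip clutch clicks, and stop at that first click, leaving the handle resting in its new notch; do not knock over or shift the bottle, the jar or the tin.

Things in the scene. Friction and masses are not known exactly. Their poses are not given: they have to be found in the camera images.
- press: Fixed press; place and yaw vary. Blue base plate 150 (x) x 300 (y) x 12 mm; origin: centre of its underside, +x away from the robot at yaw 0. Screw and T-handle: vertical axis at (0, 85) mm; thumbwheel: at (0, -85) mm. Blue column behind the screw (x 42-70, y 55-115) with an arm over the stone, top z 128. Grey wall behind the wheel (x 58-72, y -145 to -25), top z 84, bears the wheel's cover.
- handle_top (a point): Centre of the top face of the black T-handle, on the screw's axis, 187 mm above the worktop. x axis along the bar, +x = the half with the red top. Bar 92 long, 15 wide, 26 mm high (z 161-187), on an 18 mm stem; below it a dark collar 54 mm across, top z 142. Clockwise from above tightens: the bar turns the screw with it and, when the clutch slips, turns ahead of it.
- collar_mark (a point): Yellow tick on the collar's top, 22.5 mm from the screw's axis, z 142 mm; white ticks mark the other notches, every 45 degrees. The collar turns with the screw. At the start the handle's red pointer (under the bar's red half) stands at the yellow tick; after one click it stands one tick clockwise of it.
- screw (a joint): Angle of the screw (rad), growing clockwise from above; 2.8 = foot pressed home on the stone, a hard stop. Starts between 0.2 and 1.7. Needs 0.24 N m to turn either way; stays where left.
- handle (a joint): Clutch slip (rad): handle's angle clockwise ahead of the collar. Starts at 0. Notches every 0.785: a spring holds the bar back up to halfway (click 1 at 0.39, click 2 at 1.18), then throws it into the next notch. Peak torque 0.36 N m with the preset at 5. A bar held past the click may back the screw off; turn it on to the notch (0.785) to retighten.
- wheel_centre (a point): On the thumbwheel's axis, at its top (z 72 mm); axes parallel to the press's. White wheel, radius 42, 16 thick (z 56-72), 8 orange lobes 6 wide to radius 54. Cover (z 78-84) over all behind x = -20, its nose to radius 41 in front; the front rim is open from above, 44 free below. At a digit, lobes stand 22.5, 67.5 degrees each side of front (-x), gaps at 0, 45: a finger swept round pushes a lobe.
- window (a point): Centre of the 22 x 24 mm window (red edges) in the wheel's grey cover, 27 mm behind the wheel's axis, z 84 mm. The black digit seen in it, upright when read from the robot's side, is the preset.
- preset (a joint): Angle of the thumbwheel (rad), growing counter-clockwise from above (its front edge moves towards the press's -y, the robot's right at yaw 0). 0 shows 1, each 0.785 more the next digit, up to 8 at the stop; 5 is 3.14. It clicks softly into each digit (0.05 N m). Starts at 1, 2, 3 or 4.
- water_bottle: Clear water bottle with blue label, 62 mm across, 200 mm tall, standing; origin at the centre of its foot. One of three bystanders round the press: one behind it, one in front of the handle side, one beyond the wheel's end; which is where varies.
- screw_jar: Glass jar with steel lid, 76 mm across, 110 mm tall, standing bystander; origin at the centre of its foot.
- glue_tin: Steel tin with blue label, 80 mm across, 95 mm tall, standing bystander; origin at the centre of its foot.

How it is judged:
On the way, in this order (a step that is already met when the one before it is completed fails the run):
1. digit 5 is centred in the window, before the clutch has clicked (value of joint preset between 2.99 and 3.29 rad and value of joint handle below 0.3 rad), for 0.3 s.
2. the screw is home and the clutch has clicked once (value of joint screw above 2.55 rad and value of joint handle above 0.45 rad), for 0.1 s.
At the end, for the whole second after the job is handed in: The wheel stands within 0.15 rad of digit 5, the screw within 0.25 rad of its stop, the handle at rest exactly one notch on (slip 0.60 to 0.97 rad), and the bottle, jar and tin stand within 30 mm of where they were (value of joint preset between 2.99 and 3.29 rad and value of joint screw above 2.55 rad and value of joint handle between 0.6 and 0.97 rad and velocity of joint handle between -0.1 and 0.1 rad/s); the robot touches nothing.
It fails at once if the clutch clicked a second time (value of joint handle above 1.15 rad).
It fails at once if the clutch clicked while the preset was not 5 (value of joint handle above 0.45 rad and (value of joint preset below 2.8 rad or value of joint preset above 3.5 rad)).
It fails at once if the bottle was shifted or knocked over (distance of water_bottle from where it was at the start of the episode above 0.03 m or angle between water_bottle's own z axis and vertical above 0.4 rad).
It fails at once if the jar was shifted or knocked over (distance of screw_jar from where it was at the start of the episode above 0.03 m or angle between screw_jar's own z axis and vertical above 0.4 rad).
It fails at once if the tin was shifted or knocked over (distance of glue_tin from where it was at the start of the episode above 0.03 m or angle between glue_tin's own z axis and vertical above 0.4 rad).
It also fails if it takes over 67 s, if anything falls off the work surface, if the arm or the gripper's body presses on something with over 40 N, if the wrist force passes 120 N, or if a joint passes its speed limit or range.

## Working session

There is one attempt and no reset: what is moved stays moved. The work goes in short steps, Python scripts to look and compute and a tool call to move; the robot and the scene stay as the last step left them, time stands still between calls to the robot, and variables do not carry over. Pictures are saved under pics/ and viewed, at most 10 in all, crops included, and the job is handed in when it is done.

Besides the shell and the picture viewer there is one more tool, called after "Call:" as name(argument=value, ...), one argument or row to a line, values as JSON. apply_moves: Moves the arm, as the interface text tells. Its arguments: {"type":"object","properties":{"deltas":{"type":"array"},"hand":{"type":"number"}},"required":["deltas"]}

```bash
mkdir -p pics; cat > h.py <<'E'
import numpy as np,cv2
from plant import arm
from scipy.spatial.transform import Rotation as Ro
def K(im):
    f=im["pixels"].shape[0]/2/np.tan(np.radians(im["vfov"])/2)
    return np.array([[f,0,im["cx"]],[0,f,im["cy"]],[0,0,1.]])
def get(n):
    s=arm.get_state(); im=arm.get_image(n)
    if n=="wrist":
        T=np.eye(4);T[:3,:3]=Ro.from_quat(s["eef_rot"]).as_matrix();T[:3,3]=s["ee_pos"]
        W=T@np.array(im["tool_from_camera"]); im["R"]=W[:3,:3].T; im["t"]=-W[:3,:3].T@W[:3,3]
    im["R"]=np.array(im["R"]);im["t"]=np.array(im["t"]);return im
def onz(im,uv,z):
    p=cv2.undistortPoints(np.array(uv,float).reshape(-1,1,2),K(im),np.array(im["D"],float)).reshape(-1,2)
    d=np.c_[p,np.ones(len(p))]@im["R"]; c=-im["R"].T@im["t"]
    return c+d*((z-c[2])/d[:,2])[:,None]
def proj(im,X):
    return cv2.projectPoints(np.array(X,float).reshape(-1,1,3),cv2.Rodrigues(im["R"])[0],im["t"],K(im),np.array(im["D"],float))[0].reshape(-1,2)
def save(im,n): cv2.imwrite("pics/"+n,im["pixels"][:,:,::-1])
def blobs(im,lo,hi,amin=20):
    m=cv2.inRange(cv2.cvtColor(im["pixels"],cv2.COLOR_RGB2HSV),np.array(lo),np.array(hi))
    n,l,s,c=cv2.connectedComponentsWithStats(m)
    return m,[(c[i].round(1).tolist(),int(s[i,4])) for i in range(1,n) if s[i,4]>=amin]
E
python3 - <<'E'
from h import *
t=get("top");s=get("scene")
save(t,"top.png");save(s,"scene.png")
print(arm.get_state())
for im in(t,s): print(-im["R"].T@im["t"]); print(blobs(im,(0,150,100),(6,255,255))[1], blobs(im,(8,150,120),(20,255,255))[1])
E
```

```text
{'clock': 0.1, 'joint_pos': array([ 1.05851484e+00,  2.07330827e-01,  1.54279189e+00,  3.13790477e-05,
        1.39350285e+00, -1.50523205e-01]), 'joint_velocities': array([ 0.00184099, -0.00364675, -0.00362628,  0.00232833, -0.00118578,
        0.00087114]), 'effort': array([-1.01582582e-04, -3.71867895e+01, -2.82293344e+01,  6.99955132e-02,
        3.11490067e-02, -8.29255828e-05]), 'ee_pos': array([0.20315878, 0.53714237, 0.20441828]), 'eef_rot': array([ 1.79897085e-01,  9.83684912e-01, -9.56123245e-04, -3.45324123e-04]), 'ft_force': array([ 1.05279819,  0.07864747, -0.23558046]), 'moment': array([-0.02356589, -0.04237823, -0.02379612]), 'grip_force': 0.0, 'finger_gap': 1.000124108396788}
[ 0.49464387 -0.02996454  0.85596877]
[([259.8, 237.9], 158), ([628.5, 444.6], 976)] []
[1.32260636 0.15537619 0.96560062]
[([139.4, 109.7], 203)] []
```

```bash
ls .
```

```text
h.py
pics
```

View pics/top.png

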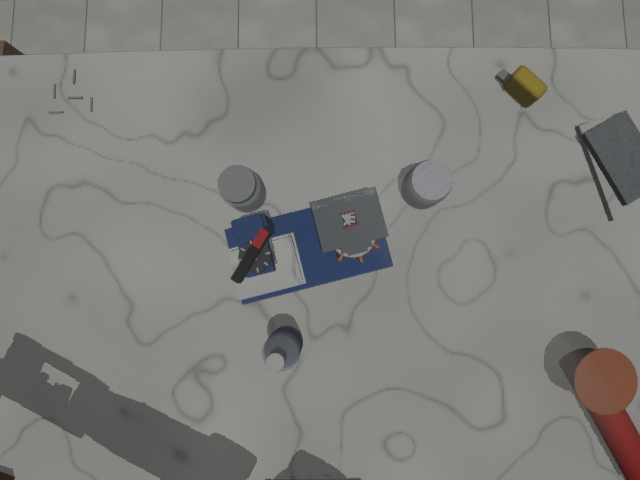

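View pics/scene.png

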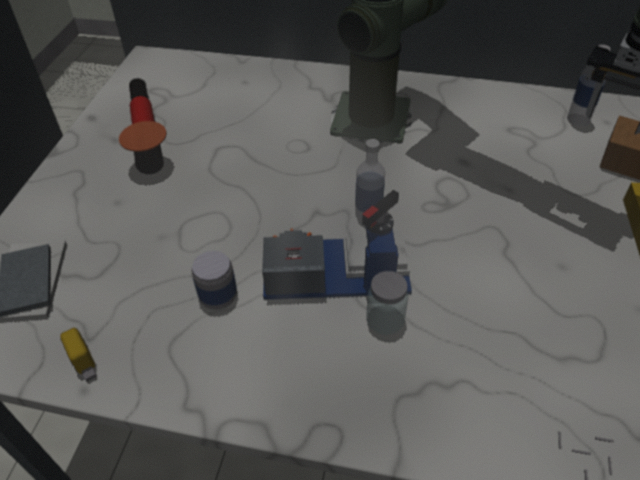

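Top view: the press has its handle at about (252,255), window at (349,219), bottle at (280,350), jar at (238,185) and tin at (430,182). The scene view agrees. Next I measure these and zoom in on the digit.

```bash
python3 - <<'E'
from h import *
t=get("top"); P=t["pixels"]
m,b=blobs(t,(100,150,50),(125,255,255),100);print("blue",b)
c=max(cv2.findContours(m,0,2)[0],key=cv2.contourArea)
q=np.array([[243,302],[392,266]]);w=onz(t,q,0.012);d=w[1]-w[0];print(w[:,:2],"yaw",np.degrees(np.arctan2(d[0],-d[1])))
r=blobs(t,(0,130,70),(8,255,255),15)[1];print("red",r)
o=blobs(t,(6,120,100),(20,255,255),5)[1];print("or",o)
for u,s in o: print(onz(t,u,0.072)[0].round(4),s)
# bar: dark + red, region
sub=P[210:300,215:285].astype(int)
hsv=cv2.cvtColor(P,cv2.COLOR_RGB2HSV)
m=((hsv[...,2]<45)|((hsv[...,0]<8)&(hsv[...,1]>130))).astype(np.uint8)
m[:215]=0;m[292:]=0;m[:,:222]=0;m[:,285:]=0
m=cv2.morphologyEx(m,cv2.MORPH_OPEN,np.ones((5,5)))
c=max(cv2.findContours(m,0,2)[0],key=cv2.contourArea);rr=cv2.minAreaRect(c);print("bar",rr)
bx=cv2.boxPoints(rr);w=onz(t,bx,0.187);print(w.mean(0),np.linalg.norm(w[0]-w[1]),np.linalg.norm(w[1]-w[2]),w[:,:2].round(3))
print("window",onz(t,[[349,219]],0.084))
for n,u,z in(("bottle",(275,362),.2),("jar",(238,184),.11),("tin",(431,181),.095)):print(n,onz(t,[u],z).round(3))
a=cv2.resize(P[195:275,300:400],None,fx=4,fy=4,interpolation=2);b=cv2.resize(P[210:290,215:295],None,fx=4,fy=4,interpolation=2)
cv2.imwrite("pics/crop.png",np.hstack([a,b])[:,:,::-1])
E
```

```text
blue []Traceback (most recent call last):
  File "<stdin>", line 4, in <module>
ValueError: max() iterable argument is empty
```

```bash
python3 - <<'E'
from h import *
t=get("top"); P=t["pixels"]
q=np.array([[243,302],[392,266]]);w=onz(t,q,0.012);d=w[1]-w[0];print(w[:,:2],np.linalg.norm(d),"yaw",np.degrees(np.arctan2(d[0],-d[1])))
o=blobs(t,(4,110,90),(22,255,255),5)[1];print("or",o)
for u,s in o: print(onz(t,u,0.072)[0].round(4),s)
hsv=cv2.cvtColor(P,cv2.COLOR_RGB2HSV); print(hsv[285,330],hsv[260,320],hsv[275,238],hsv[240,259])
m=((hsv[...,2]<50)|((hsv[...,0]<8)&(hsv[...,1]>130))).astype(np.uint8)
m[:222]=0;m[292:]=0;m[:,:222]=0;m[:,285:]=0
m=cv2.morphologyEx(m,cv2.MORPH_OPEN,np.ones((5,5)))
c=max(cv2.findContours(m,0,2)[0],key=cv2.contourArea);rr=cv2.minAreaRect(c);print("bar",rr)
bx=cv2.boxPoints(rr);w=onz(t,bx,0.187);print(w.mean(0),np.linalg.norm(w[0]-w[1]),np.linalg.norm(w[1]-w[2]),w[:,:2].round(3))
print("window",onz(t,[[349,219]],0.084))
for n,u,z in(("bottle",(275,362),.2),("jar",(238,184),.11),("tin",(431,181),.095)):print(n,onz(t,[u],z).round(3))
a=cv2.resize(P[195:275,300:400],None,fx=4,fy=4,interpolation=2);b=cv2.resize(P[210:290,215:295],None,fx=4,fy=4,interpolation=2)
cv2.imwrite("pics/crop.png",np.hstack([a,b])[:,:,::-1])
E
```

```text
[[ 0.43513372  0.1314795 ]
 [ 0.50186993 -0.15556024]] 0.29469565868858505 yaw 13.088632408221926
or [([375.6, 245.8], 20), ([340.2, 257.6], 20), ([360.6, 258.8], 20), ([611.3, 380.2], 2513)]
[ 0.5378 -0.1179  0.072 ] 20
[ 0.5172 -0.0541  0.072 ] 20
[ 0.5147 -0.0906  0.072 ] 20
[ 0.2936 -0.5364  0.072 ] 2513
[ 30   6 136] [110 128  98] [60  5 47] [  1 157 130]
bar ((250.50001525878906, 255.50001525878906), (11.535229682922363, 58.668426513671875), 29.74488067626953)
[0.51830679 0.08675256 0.187     ] 0.08961610932029479 0.0178890590193462 [[0.484 0.117]
 [0.562 0.072]
 [0.553 0.057]
 [0.475 0.101]]
window [[ 0.58517458 -0.07013761  0.084     ]]
bottle [[0.36  0.048 0.2  ]]
jar [[0.645 0.123 0.11 ]]
tin [[ 0.65  -0.215  0.095]]
```

View pics/crop.png

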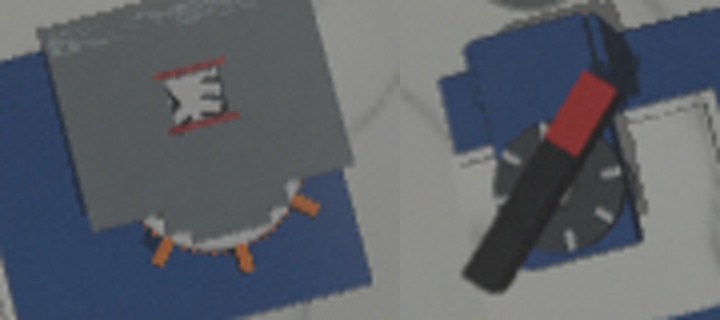

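```bash
cat >> h.py <<'E'
def to(p,yawx):
    s=arm.get_state();R=Ro.from_quat(s["eef_rot"]);a=np.radians(yawx)
    Rt=Ro.from_matrix(np.array([[np.cos(a),np.sin(a),0],[np.sin(a),-np.cos(a),0],[0,0,-1]]))
    print("shift",(R.inv().apply(np.array(p)-s["ee_pos"])/.25).round(4),"turn",((R.inv()*Rt).as_rotvec()/(np.pi/2)).round(4),"t",s["clock"])
E
python3 - <<'E'
from h import *
print(arm.get_image("wrist")["tool_from_camera"])
to([.44,-.09,.30],103.5)
E
```

```text
[[ 2.23671837e-05 -9.66172886e-01 -2.57895240e-01  7.33939558e-02]
 [ 9.99999982e-01 -2.66489898e-05  1.86566897e-04 -1.05435768e-03]
 [-1.87128525e-04 -2.57895239e-01  9.66172868e-01 -1.78320455e-01]
 [ 0.00000000e+00  0.00000000e+00  0.00000000e+00  1.00000000e+00]]
shift [-1.7736 -2.0125 -0.3785] turn [-7.000e-04  2.000e-04  6.196e-01] t 0.25
```

Call:
apply_moves(
  deltas=[-0.084,-0.0728,-0.032,0,0,0,-0.084,-0.0728,-0.032,0,0,0,-0.084,-0.0728,-0.032,0,0,0,-0.084,-0.0728,-0.032,0,0,0,-0.084,-0.0728,-0.032,0,0,0,-0.084,-0.0728,-0.032,0,0,0,-0.084,-0.0728,-0.032,0,0,0,-0.084,-0.0728,-0.032,0,0,0],
  hand=1,
)

```text
clock: 0.92
ee_pos: [0.3094, 0.3409, 0.2698]
eef_rot: [0.18, 0.984, 0.0, 0.0]
ft_force: [0.4, 0.3, 0.4]
finger_gap: 0.471
grip_force: 0.0
```

Call:
apply_moves(
  deltas=[-0.084,-0.0728,-0.016,0,0,0,-0.084,-0.0728,-0.016,0,0,0,-0.084,-0.0728,-0.016,0,0,0,-0.084,-0.0728,-0.016,0,0,0,-0.084,-0.0728,-0.016,0,0,0,-0.084,-0.0728,-0.016,0,0,0,-0.084,-0.0728,-0.016,0,0,0,-0.084,-0.0728,-0.016,0,0,0],
)

```text
clock: 1.58
ee_pos: [0.415, 0.1452, 0.3017]
eef_rot: [0.18, 0.984, 0.0, 0.0]
ft_force: [1.2, -0.4, -0.0]
finger_gap: 0.004
grip_force: 0.0
```

Call:
apply_moves(
  deltas=[-0.084,-0.0728,0,0,0,0,-0.084,-0.0728,0,0,0,0,-0.084,-0.0728,0,0,0,0,-0.084,-0.0728,0,0,0,0,-0.084,-0.0728,0,0,0,0,-0.084,-0.0728,0,0,0,0,-0.084,-0.0728,0,0,0,0,-0.084,-0.0728,0,0,0,0],
)

```text
clock: 2.25
ee_pos: [0.5207, -0.0505, 0.3013]
eef_rot: [0.18, 0.984, 0.0, -0.0]
ft_force: [-0.2, 0.1, -0.8]
finger_gap: 0.006
grip_force: 0.0
```

Call:
apply_moves(
  deltas=[0,0,0,0,0,0.0775,0,0,0,0,0,0.0775,0,0,0,0,0,0.0775,0,0,0,0,0,0.0775,0,0,0,0,0,0.0775,0,0,0,0,0,0.0775,0,0,0,0,0,0.0775,0,0,0,0,0,0.0775],
)

```text
clock: 2.92
ee_pos: [0.5201, -0.0491, 0.3013]
eef_rot: [0.622, 0.783, -0.0, -0.0]
ft_force: [0.3, -0.0, 1.0]
finger_gap: 0.002
grip_force: 0.0
```

```bash
python3 - <<'E'
from h import *
w=get("wrist");save(w,"w1.png");s=arm.get_state();print(s["clock"],s["ee_pos"],s["joint_pos"])
np.savez("w1.npz",**{k:w[k] for k in w})
o=blobs(w,(4,110,90),(22,255,255),30)[1]
for u,a in o: print(u,a,onz(w,u,0.072)[0].round(4))
r=blobs(w,(0,130,70),(4,255,255),15)[1]
for u,a in r: print("red",u,a,onz(w,u,0.084)[0].round(4))
E
```

```text
2.9667 [ 0.52019997 -0.04911574  0.30129669] [-2.59894017e-01  3.48838558e-02  1.53629581e+00  4.01329824e-05
  1.57064978e+00 -4.85243671e-01]
[312.1, 216.1] 46 [ 0.5159 -0.0584  0.072 ]
[305.9, 243.2] 52 [ 0.516  -0.0946  0.072 ]
[320.5, 265.6] 33 [ 0.5411 -0.1199  0.072 ]
[311.6, 381.3] 82 [ 0.5694 -0.2963  0.072 ]
[323.9, 381.5] 104 [ 0.5869 -0.2926  0.072 ]
red [377.8, 100.4] 555 [0.5577 0.0896 0.084 ]
```

View pics/w1.png

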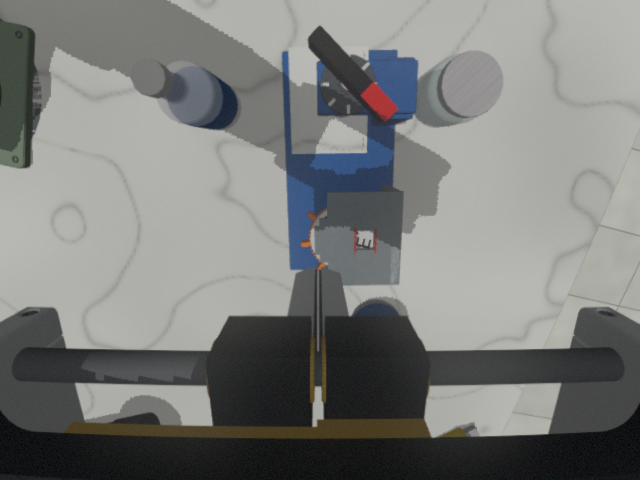

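Wrist view: wheel lobes are at (312,216), (306,243) and (320,266), and the window is at (366,239). The digit is too small to read, so I'll zoom in.

```bash
python3 - <<'E'
from h import *
w=dict(np.load("w1.npz"));P=w["pixels"]
p=np.array([[.5159,-.0584],[.516,-.0946],[.5411,-.1199]])
A=np.c_[2*p,np.ones(3)];x=np.linalg.solve(A,(p**2).sum(1));print("c",x[:2],"r",np.sqrt(x[2]+x[0]**2+x[1]**2))
a=np.rot90(P[190:290,285:405]);a=cv2.resize(a,None,fx=5,fy=5,interpolation=cv2.INTER_CUBIC)
cv2.imwrite("pics/crop2.png",a[:,:,::-1])
print("edges",onz(w,[[290,270],[288,50]],.012))
E
```

```text
c [ 0.55966675 -0.07637924] r 0.04731575873232404
edges [[ 0.50362328 -0.15799951  0.012     ]
 [ 0.43885127  0.13470786  0.012     ]]
```

View pics/crop2.png

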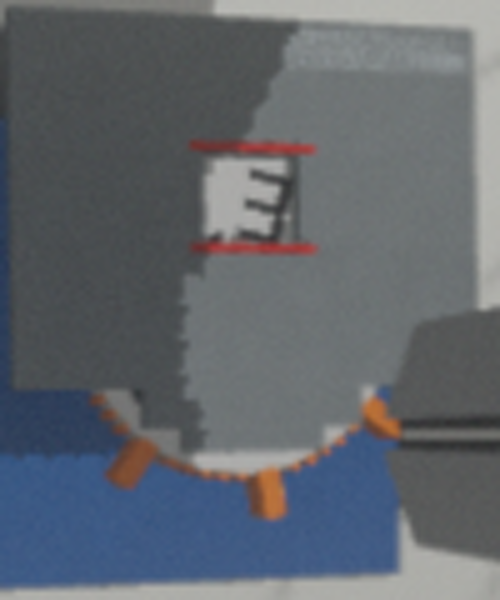

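Digit 3 sits right of the window centre, so the wheel starts about 12.5° short of 3. The lobes are at about +10°, -35° and +55° from the front. I'll make three short sweeps.

```bash
python3 - <<'E'
from h import *
to([.5005,-.0768,.11],90.3)
E
```

```text
shift [-0.0904 -0.1014  0.7652] turn [-1.000e-04 -1.000e-04  1.401e-01] t 2.9667
```

Call:
apply_moves(
  deltas=[-0.015,-0.0169,0.1275,0,0,0,-0.015,-0.0169,0.1275,0,0,0,-0.015,-0.0169,0.1275,0,0,0,-0.015,-0.0169,0.1275,0,0,0,-0.015,-0.0169,0.1275,0,0,0,-0.0154,-0.0169,0.1277,0,0,0,0,0,0,0,0,0.07,0,0,0,0,0,0.07],
)

```text
clock: 3.63
ee_pos: [0.4981, -0.0764, 0.107]
eef_rot: [0.703, 0.711, -0.001, -0.003]
ft_force: [0.9, -0.5, 0.2]
finger_gap: 0.002
grip_force: 0.0
```

```bash
cat > lob.py <<'E'
from h import *
import sys
w=get("wrist");save(w,sys.argv[1]);s=arm.get_state();print(s["clock"],s["ee_pos"].round(4),s["ft_force"].round(1))
c=np.array([.559,-.0765])
for u,a in blobs(w,(4,110,70),(22,255,255),25)[1]:
    p=onz(w,u,.07)[0][:2]-c
    if np.hypot(*p)<.07: print(u,a,"r",np.hypot(*p).round(4),"phi",((np.degrees(np.arctan2(p[1],p[0]))-192.8+180)%360-180).round(1))
E
python3 lob.py w2.png; python3 -c "
from h import *
to([.5005,-.0768,.052],90.3)"
```

```text
3.6833 [ 0.4996 -0.0768  0.1085] [-0.2  0.1  0.2]
[343.4, 253.2] 412 r 0.043 phi -19.5
shift [-0.0004  0.0043  0.2259] turn [-0.002  -0.0007  0.0021] t 3.6833
```

View pics/w2.png

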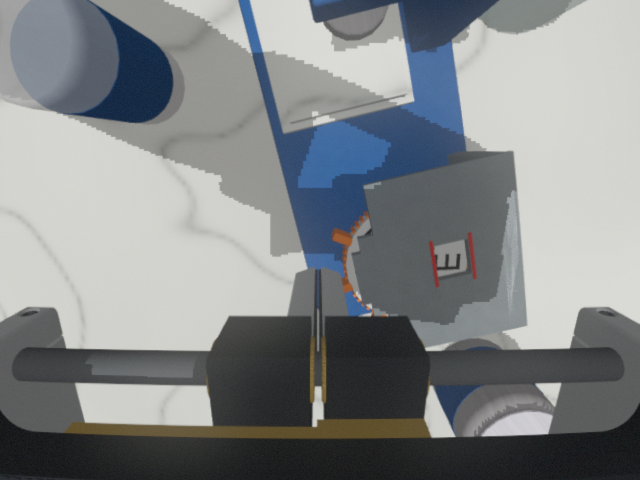

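The finger (tip at (318,270)) hangs in front of the gap between the lobes at (341,236) and (349,284). Now down, then sweep 1.

Call:
apply_moves(
  deltas=[0,0.001,0.0565,0,0,0,0,0.001,0.0565,0,0,0,0,0.001,0.0565,0,0,0,0,0.001,0.0565,0,0,0,0,0,0,0,0,0],
)

```text
clock: 4.1
ee_pos: [0.4998, -0.0763, 0.0513]
eef_rot: [0.7, 0.714, -0.001, -0.002]
ft_force: [-0.8, -0.7, 0.6]
finger_gap: 0.007
grip_force: 0.0
```

Call:
apply_moves(
  deltas=[-0.0245,0.0013,0,0,0,-0.0667,-0.0245,0.0013,0,0,0,-0.0667,-0.0245,0.0013,0,0,0,-0.0667,-0.0245,0.0013,0,0,0,-0.0667,-0.0245,0.0013,0,0,0,-0.0667,-0.0245,0.0013,0,0,0,-0.0667,-0.0245,0.0013,0,0,0,-0.0667,0,0,0,0,0,0],
)

```text
clock: 4.77
ee_pos: [0.5145, -0.1127, 0.0539]
eef_rot: [0.396, 0.918, 0.001, -0.005]
ft_force: [-5.6, 5.9, 3.8]
finger_gap: 0.005
grip_force: 3.9
```

```bash
python3 lob.py w3.png
```

```text
4.8167 [ 0.5152 -0.1133  0.0539] [-3.9  4.8  2.8]
[415.9, 214.0] 581 r 0.0465 phi -49.1
[399.5, 225.1] 46 r 0.0432 phi -37.3
[391.2, 228.9] 43 r 0.0432 phi -31.3
[383.1, 233.2] 38 r 0.0434 phi -25.3
[375.8, 238.4] 40 r 0.0434 phi -19.3
[351.1, 259.3] 617 r 0.0459 phi 1.9
[368.9, 244.0] 40 r 0.0435 phi -13.4
[484.3, 339.3] 38 r 0.0437 phi 175.3
[323.5, 367.9] 254 r 0.0692 phi 68.9
```

View pics/w3.png

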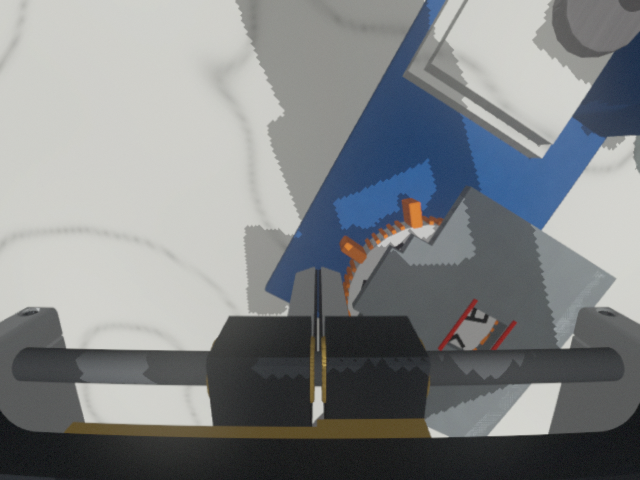

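Sweep 1 worked: the lobes now sit at about 0° and -47°. Retreat, swing back 50° and re-enter.

Call:
apply_moves(
  deltas=[0.008,-0.03,0,0,0,0,0,-0.034,0,0,0,0,0,0,0,0,0,0],
)

```text
clock: 5.07
ee_pos: [0.504, -0.1265, 0.0543]
eef_rot: [0.399, 0.917, -0.0, 0.0]
ft_force: [-0.2, -0.1, 0.1]
finger_gap: 0.007
grip_force: 0.0
```

Call:
apply_moves(
  deltas=[0.032,0.0018,0,0,0,0.0694,0.032,0.0018,0,0,0,0.0694,0.032,0.0018,0,0,0,0.0694,0.032,0.0018,0,0,0,0.0694,0.032,0.0018,0,0,0,0.0694,0.032,0.0018,0,0,0,0.0694,0.032,0.0018,0,0,0,0.0694,0.032,0.0018,0,0,0,0.0694],
)

```text
clock: 5.73
ee_pos: [0.4859, -0.0666, 0.0542]
eef_rot: [0.751, 0.66, 0.0, 0.001]
ft_force: [-0.2, 0.0, 0.2]
finger_gap: 0.004
grip_force: 0.0
```

```bash
python3 lob.py w4.png; python3 -c "
from h import *
t=np.radians(192.8-22.5);to([.559+.0575*np.cos(t),-.0765+.0575*np.sin(t),.052],80.3)"
```

```text
5.7833 [ 0.4859 -0.0653  0.0542] [-0.7  0.6  0.9]
[373.7, 277.8] 1005 r 0.044 phi -31.3
[393.0, 243.8] 45 r 0.0436 phi -58.6
shift [0.0026 0.0657 0.0089] turn [ 0.0008 -0.0004  0.0241] t 5.7833
```

Call:
apply_moves(
  deltas=[0.001,0.032,0.004,0,0,0.012,0.001,0.033,0.004,0,0,0.012,0,0,0,0,0,0],
)

```text
clock: 6.03
ee_pos: [0.5039, -0.0688, 0.0521]
eef_rot: [0.762, 0.648, 0.001, 0.001]
ft_force: [0.4, -0.5, -0.4]
finger_gap: 0.003
grip_force: 0.1
```

Call:
apply_moves(
  deltas=[-0.0248,0.0013,0,0,0,-0.0689,-0.0248,0.0013,0,0,0,-0.0689,-0.0248,0.0013,0,0,0,-0.0689,-0.0248,0.0013,0,0,0,-0.0689,-0.0248,0.0013,0,0,0,-0.0689,-0.0248,0.0013,0,0,0,-0.0689,-0.0248,0.0013,0,0,0,-0.0689,0,0,0,0,0,0],
)

```text
clock: 6.7
ee_pos: [0.5098, -0.1059, 0.0514]
eef_rot: [0.466, 0.885, 0.003, -0.003]
ft_force: [-1.0, 8.6, 3.7]
finger_gap: 0.005
grip_force: 3.3
```

Call:
apply_moves(
  deltas=[0.006,-0.03,0,0,0,0,0,-0.034,0,0,0,0,0,0,0,0,0,0],
)

```text
clock: 6.95
ee_pos: [0.4956, -0.1183, 0.0514]
eef_rot: [0.468, 0.884, -0.001, -0.0]
ft_force: [-0.1, -0.6, 0.3]
finger_gap: -0.001
grip_force: 0.0
```

```bash
python3 lob.py w5.png; python3 -c "
from h import *
s=arm.get_state();d=s['ee_pos'][:2]-[.559,-.0765];print(np.degrees(np.arctan2(d[1],d[0]))%360-192.8,np.hypot(*d))"
```

```text
7.0 [ 0.4962 -0.1182  0.0516] [-0.3 -0.2 -1. ]
[449.9, 208.5] 611 r 0.0474 phi -55.2
[435.7, 221.1] 61 r 0.0434 phi -44.9
[427.1, 224.9] 59 r 0.0435 phi -38.9
[418.8, 229.3] 53 r 0.0438 phi -32.9
[411.4, 235.0] 50 r 0.0437 phi -26.9
[387.8, 246.9] 412 r 0.0484 phi -11.7
[404.3, 240.9] 38 r 0.0439 phi -21.0
[387.4, 263.1] 53 r 0.0441 phi -2.5
[374.9, 298.8] 673 r 0.0458 phi 23.9
[521.5, 336.0] 65 r 0.0447 phi 167.2
20.771646800913032 0.07532964120540728
```

Call:
apply_moves(
  deltas=[0.0357,0.0021,0,0,0,0.0756,0.0357,0.0021,0,0,0,0.0756,0.0357,0.0021,0,0,0,0.0756,0.0357,0.0021,0,0,0,0.0756,0.0357,0.0021,0,0,0,0.0756,0.0357,0.0021,0,0,0,0.0756,0.0357,0.0021,0,0,0,0.0756,0.0357,0.0021,0,0,0,0.0756],
)

```text
clock: 7.67
ee_pos: [0.4886, -0.0489, 0.0518]
eef_rot: [0.822, 0.569, 0.0, 0.0]
ft_force: [0.8, 0.2, -0.1]
finger_gap: 0.003
grip_force: 0.0
```

```bash
python3 -c "
from h import *
t=np.radians(192.8-34);to([.559+.0575*np.cos(t),-.0765+.0575*np.sin(t),.052],68.8)"
```

```text
shift [-0.0017  0.0724 -0.0007] turn [0.0004 0.0001 0.0064] t 7.6667
```

Call:
apply_moves(
  deltas=[-0.001,0.036,0,0,0,0.003,-0.001,0.0364,0,0,0,0.003,0,0,0,0,0,0],
)

```text
clock: 7.92
ee_pos: [0.5073, -0.057, 0.0521]
eef_rot: [0.823, 0.568, 0.001, 0.001]
ft_force: [0.6, 0.1, -0.5]
finger_gap: 0.005
grip_force: 0.0
```

Call:
apply_moves(
  deltas=[-0.026,0.0014,0,0,0,-0.0722,-0.026,0.0014,0,0,0,-0.0722,-0.026,0.0014,0,0,0,-0.0722,-0.026,0.0014,0,0,0,-0.0722,-0.026,0.0014,0,0,0,-0.0722,-0.013,0.0004,0,0,0,-0.0361,-0.013,0.0004,0,0,0,-0.0361,0,0,0,0,0,0],
)

```text
clock: 8.58
ee_pos: [0.5047, -0.092, 0.0518]
eef_rot: [0.585, 0.811, 0.002, -0.001]
ft_force: [0.0, 5.2, 1.7]
finger_gap: 0.001
grip_force: 2.1
```

```bash
python3 lob.py w6.png; python3 -c "
from h import *
s=arm.get_state();d=s['ee_pos'][:2]-[.559,-.0765];print(np.degrees(np.arctan2(d[1],d[0]))%360-192.8,np.hypot(*d))"
```

```text
8.6333 [ 0.5046 -0.0927  0.0517] [0.1 3.6 0.3]
[400.6, 205.5] 120 r 0.0511 phi -66.9
[394.5, 224.0] 46 r 0.0433 phi -60.1
[386.4, 227.9] 41 r 0.0433 phi -54.2
[378.6, 232.8] 34 r 0.0433 phi -48.2
[371.4, 238.4] 38 r 0.0432 phi -42.2
[348.1, 258.0] 590 r 0.046 phi -22.6
[364.7, 244.3] 43 r 0.0434 phi -36.3
[323.6, 368.8] 238 r 0.0685 phi 45.3
3.797458034656273 0.05676670848953452
```

Call:
apply_moves(
  deltas=[0.006,-0.03,0,0,0,0,0,-0.034,0,0,0,0,0,0,-0.12,0,0,0,0,0,-0.16,0,0,0,0.05,0,-0.15,0,0,0,0.08,0.1,-0.1,0,0,0,0.08,0.1,0,0,0,0,0,0,0,0,0,0],
)

```text
clock: 9.3
ee_pos: [0.5229, -0.03, 0.1873]
eef_rot: [0.585, 0.811, 0.002, 0.003]
ft_force: [-0.3, -0.6, -0.8]
finger_gap: 0.007
grip_force: 0.0
```

```bash
python3 lob.py w7.png; python3 -c "
from h import *
P=cv2.imread('pics/w7.png');w=get('wrist');u=proj(w,[[.585,-.0705,.084]])[0].astype(int);print(u)
c=P[max(u[1]-60,0):u[1]+60,max(u[0]-100,0):u[0]+60];cv2.imwrite('pics/w7c.png',cv2.resize(np.rot90(c),None,fx=4,fy=4,interpolation=2))"
```

```text
9.35 [ 0.5205 -0.0315  0.1853] [ 0.5 -1.1 -0.4]
[294.5, 263.0] 120 r 0.047 phi -25.7
[287.3, 297.7] 63 r 0.0491 phi 18.8
[370 295]
```

View pics/w7c.png

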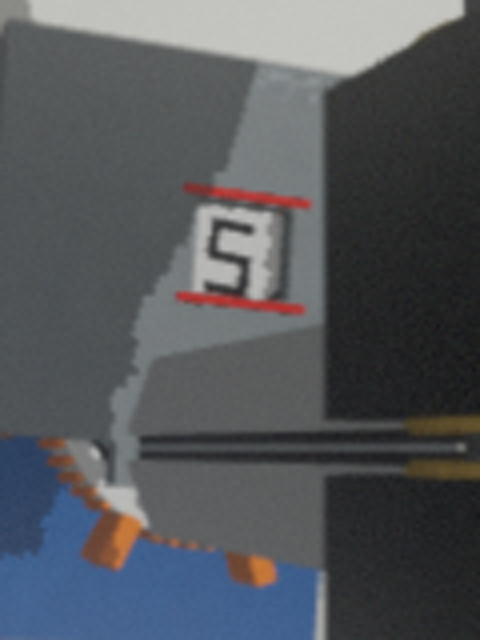

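```bash
python3 -c "
from h import *
w=get('wrist');d=onz(w,[[364.5,292]],.072)[0];v=onz(w,[[366.6,296.1]],.084)[0]
y=np.radians(12.8);x=np.array([np.cos(y),np.sin(y)]);yy=np.array([-x[1],x[0]])
print(d,v,'digit-window along x,y mm',(d-v)[:2]@x*1e3,(d-v)[:2]@yy*1e3)
c=v[:2]-.027*x;print('wheel c',c)
for u in [(294.5,263.0),(287.3,297.7)]:
  p=onz(w,[u],.067)[0][:2]-c;print(np.hypot(*p),np.degrees(np.arctan2(p[1],p[0]))%360-192.8)
h=c+.17*yy
print('handle',h)
t=get('top');save(t,'t2.png')
for u,a in blobs(t,(0,130,70),(8,255,255),15)[1]: print('red',u,a)
"
```

```text
[ 0.57997022 -0.07340883  0.072     ] [ 0.57977624 -0.07203971  0.084     ] digit-window along x,y mm -0.1141728308011035 -1.3780681471640905
wheel c [ 0.55344721 -0.07802152]
0.04608890272804562 -25.07442028020745
0.04889470972973703 19.956229447291634
handle [0.51578397 0.08775387]
red [623.6, 442.4] 1709
```

Digit 5 shows in the window, about 3° short of centred, which is within tolerance. Now to the handle for a closer look.

```bash
python3 -c "
from h import *
to([.492,.102,.26],150)"
```

```text
shift [ 0.5452  0.0682 -0.3082] turn [-0.0015 -0.001  -0.4649] t 9.5
```

Call:
apply_moves(
  deltas=[0,0,-0.15,0,0,0,0,0,-0.15,0,0,0,0.13,0.017,0,0,0,0,0.13,0.017,0,0,0,0,0.13,0.017,0,0,0,0,0.155,0.017,-0.008,0,0,0,0,0,0,0,0,-0.0665,0,0,0,0,0,-0.0665],
  hand=0.2,
)

```text
clock: 10.17
ee_pos: [0.4917, 0.1034, 0.26]
eef_rot: [0.496, 0.869, -0.001, -0.001]
ft_force: [0.9, -1.5, 0.1]
finger_gap: 0.398
grip_force: 0.0
```

Call:
apply_moves(
  deltas=[0,0,0,0,0,-0.0665,0,0,0,0,0,-0.0665,0,0,0,0,0,-0.0665,0,0,0,0,0,-0.0665,0,0,0,0,0,-0.0665,0,0,0,0,0,0],
)

```text
clock: 10.67
ee_pos: [0.4923, 0.1013, 0.2598]
eef_rot: [0.258, 0.966, -0.001, -0.001]
ft_force: [0.3, -0.7, 0.0]
finger_gap: 0.399
grip_force: 0.0
```

```bash
cat > bar.py <<'E'
from h import *
import sys
w=get("wrist");save(w,sys.argv[1]);s=arm.get_state();print(s["clock"],s["ee_pos"].round(4),s["ft_force"].round(1),s["finger_gap"])
for u,a in blobs(w,(0,130,70),(8,255,255),60)[1]: print("red",u,a,onz(w,u,.187)[0].round(4))
for u,a in blobs(w,(22,90,90),(35,255,255),10)[1]: print("yel",u,a,onz(w,u,.142)[0].round(4))
E
python3 bar.py w8.png
```

```text
10.7167 [0.4925 0.1015 0.26  ] [-0.2  0.2  0.6] 0.401806356866267
red [319.2, 315.5] 420 [0.5458 0.071  0.187 ]
yel [226.9, 367.2] 12 [ 0.571  -0.0544  0.142 ]
```

View pics/w8.png

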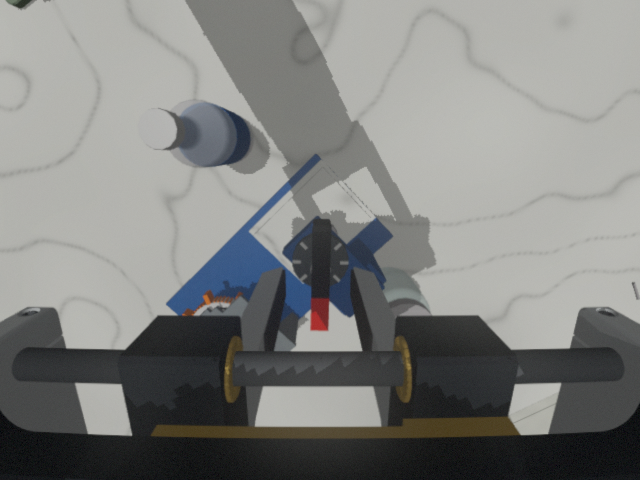

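```bash
python3 -c "
from h import *
w=get('wrist');P=w['pixels'];h=cv2.cvtColor(P,cv2.COLOR_RGB2HSV)
print('col320',[(v,P[v,320].tolist()) for v in list(range(212,226))+list(range(322,336))])
for v in (225,235,290,310): print(v,[u for u in range(300,345) if P[v,u].max()<55 or (P[v,u,0]>100 and P[v,u,1]<70)])
a=onz(w,[[320.5,219],[319.5,329.5]],.187);print(a,a.mean(0),np.linalg.norm(a[0]-a[1]),np.degrees(np.arctan2(*(a[0]-a[1])[1::-1])))
print('collar',onz(w,[[319.5,259]],.142))
"
```

```text
col320 [(212, [139, 140, 136]), (213, [131, 132, 129]), (214, [127, 126, 124]), (215, [125, 125, 122]), (216, [124, 123, 121]), (217, [111, 114, 114]), (218, [83, 86, 91]), (219, [57, 56, 59]), (220, [52, 50, 52]), (221, [54, 54, 53]), (222, [50, 49, 48]), (223, [54, 55, 54]), (224, [52, 53, 52]), (225, [53, 53, 54]), (322, [169, 50, 46]), (323, [168, 50, 47]), (324, [168, 48, 47]), (325, [170, 52, 51]), (326, [169, 50, 46]), (327, [168, 51, 47]), (328, [169, 51, 48]), (329, [170, 65, 62]), (330, [173, 124, 120]), (331, [177, 165, 160]), (332, [179, 178, 173]), (333, [179, 178, 174]), (334, [178, 179, 174]), (335, [179, 178, 174])]
225 [314, 315, 319, 320, 324, 326, 327, 328, 329]
235 [312, 313, 314, 315, 316, 317, 318, 319, 320, 321, 322, 323, 324, 325, 326, 327, 328, 329, 330]
290 [312, 313, 314, 315, 316, 317, 318, 319, 320, 321, 322, 323, 324, 325, 326, 327, 328]
310 [311, 312, 313, 314, 315, 316, 317, 318, 319, 320, 321, 322, 323, 324, 325, 326, 327]
[[0.47504547 0.11318404 0.187     ]
 [0.55750409 0.06457879 0.187     ]] [0.51627478 0.08888141 0.187     ] 0.09571778114998106 149.48277099793833
collar [[0.51603933 0.08878146 0.142     ]]
```

The bar is centred at (0.516, 0.089) and its black end points at 149.5°. I'll cage the black half at radius 36 mm and push with the trailing finger.

```bash
python3 -c "
from h import *
to([.4852,.1071,.154],149.5)"
```

```text
shift [0.0358 0.0043 0.4248] turn [-0.0008 -0.0009  0.0038] t 10.7667
```

Call:
apply_moves(
  deltas=[0.018,0.002,0,0,0,0.004,0.018,0.002,0,0,0,0,0,0,0.085,0,0,0,0,0,0.085,0,0,0,0,0,0.085,0,0,0,0,0,0.085,0,0,0,0,0,0.085,0,0,0,0,0,0,0,0,0],
  hand=0.3,
)

```text
clock: 11.43
ee_pos: [0.4818, 0.1082, 0.1504]
eef_rot: [0.261, 0.965, -0.001, -0.004]
ft_force: [-1.2, 0.5, -0.2]
finger_gap: 0.351
grip_force: 0.0
```

Call:
apply_moves(
  deltas=[0,0.012,0,0,0,0,0,0.012,0,0,0,0,0,0.012,0,0,0,0,0,0,0,0,0,0],
)

```text
clock: 11.77
ee_pos: [0.4914, 0.1158, 0.1566]
eef_rot: [0.261, 0.965, -0.0, 0.001]
ft_force: [-2.8, -2.5, 2.2]
finger_gap: 0.355
grip_force: 1.4
```

Call:
apply_moves(
  deltas=[-0.00455,0.01486,0,0,0,0.0667,-0.00455,0.01486,0,0,0,0.0667,-0.00455,0.01486,0,0,0,0.0667,-0.00455,0.01486,0,0,0,0.0667,-0.00455,0.01486,0,0,0,0.0667],
)

```text
clock: 12.18
ee_pos: [0.5072, 0.1245, 0.1564]
eef_rot: [0.504, 0.864, -0.001, 0.001]
ft_force: [-3.3, -5.6, 3.0]
finger_gap: 0.353
grip_force: 2.8
```

```bash
cat > st.py <<'E'
from h import *
s=arm.get_state();H=np.array([.5162,.0888]);d=s["ee_pos"][:2]-H
R=Ro.from_quat(s["eef_rot"]);ax=R.apply([1,0,0]);yaw=np.degrees(np.arctan2(ax[1],ax[0]))
loc=R.inv().apply(np.r_[d,0]);print("t",s["clock"],"yaw",yaw.round(2),"local mm",(loc*1e3).round(1),"z",s["ee_pos"][2].round(4),"F tool",R.inv().apply(s["ft_force"]).round(1),"M",s["moment"].round(2),s["finger_gap"].round(3),s["grip_force"],"q6",s["joint_pos"][5].round(2))
E
python3 st.py; python3 bar.py w9.png
```

```text
12.2333 [0.5078 0.1249 0.1564] [-3.1 -3.4  3.4] 0.34991319404717536
red [303.2, 410.0] 914 [0.5317 0.0654 0.187 ]Traceback (most recent call last):
  File "st.py", line 4, in <module>
    loc=R.inv().apply(np.r_[d,0]);print("t",s["clock"],"yaw",yaw.round(2),"local mm",(loc*1e3).round(1),"z",s["ee_pos"][2].round(4),"F tool",R.inv().apply(s["ft_force"]).round(1),"M",s["moment"].round(2),s["finger_gap"].round(3),s["grip_force"],"q6",s["joint_pos"][5].round(2))
                                                                                                                                                                                                            ^^^^^^^^^^^^^^^^^^^^^
AttributeError: 'float' object has no attribute 'round'
```

View pics/w9.png

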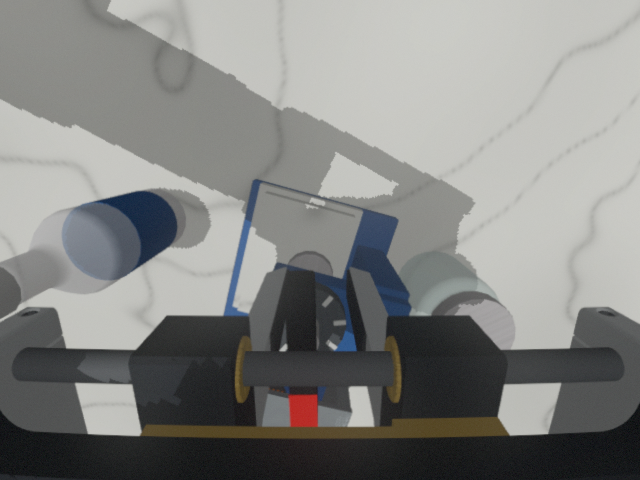

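The bar sits against the trailing (left) finger and turns with it. The red end is at (303,410) and the collar ticks are visible. Continuing.

Call:
apply_moves(
  deltas=[-0.00455,0.01486,0,0,0,0.0667,-0.00455,0.01486,0,0,0,0.0667,-0.00455,0.01486,0,0,0,0.0667,-0.00455,0.01486,0,0,0,0.0667,-0.00455,0.01486,0,0,0,0.0667,-0.00455,0.01486,0,0,0,0.0667,-0.00455,0.01486,0,0,0,0.0667],
)

```text
clock: 12.82
ee_pos: [0.5322, 0.1233, 0.1556]
eef_rot: [0.78, 0.626, -0.001, -0.001]
ft_force: [-6.4, -2.0, 3.8]
finger_gap: 0.352
grip_force: 2.7
```

```bash
sed -i 's/s\["finger_gap"\].round(3)/s["finger_gap"]/' st.py; python3 st.py
```

```text
t 12.8167 yaw 77.51 local mm [37.2  8.1 -0.1] z 0.1556 F tool [-3.4 -5.8 -3.8] M [-0.37  1.22  0.09] 0.3518446959842959 2.7368076145648956 q6 0.29
```

Call:
apply_moves(
  deltas=[-0.00455,0.01486,0,0,0,0.0667,-0.00455,0.01486,0,0,0,0.0667,-0.00455,0.01486,0,0,0,0.0667,-0.00455,0.01486,0,0,0,0.0667,-0.00455,0.01486,0,0,0,0.0667],
)

```text
clock: 13.23
ee_pos: [0.5465, 0.112, 0.1556]
eef_rot: [0.915, 0.403, -0.001, -0.002]
ft_force: [-5.1, 2.5, 4.0]
finger_gap: 0.352
grip_force: 2.8
```

```bash
python3 st.py
```

```text
t 13.2333 yaw 47.5 local mm [37.6  6.7 -0. ] z 0.1556 F tool [-1.6 -5.4 -3.9] M [0.35 1.18 0.06] 0.3516835533145309 2.769994247937575 q6 0.79
```

Call:
apply_moves(
  deltas=[-0.00228,0.00747,0,0,0,0.0333,-0.00228,0.00747,0,0,0,0.0333,0,0,0,0,0,0],
)

```text
clock: 13.48
ee_pos: [0.549, 0.1087, 0.1556]
eef_rot: [0.934, 0.356, -0.0, -0.002]
ft_force: [-4.5, 3.1, 2.5]
finger_gap: 0.35
grip_force: 2.5
```

```bash
python3 st.py
```

```text
t 13.4833 yaw 41.71 local mm [37.7  7.   0. ] z 0.1556 F tool [-1.3 -5.4 -2.5] M [0.46 0.89 0.06] 0.35000026000942647 2.5218107260297984 q6 0.88
```

Call:
apply_moves(
  deltas=[-0.00228,0.00747,0,0,0,0.0333,-0.00228,0.00747,0,0,0,0.0333,0,0,0,0,0,0],
)

```text
clock: 13.73
ee_pos: [0.551, 0.1051, 0.1556]
eef_rot: [0.952, 0.307, 0.0, -0.001]
ft_force: [-2.9, 3.8, 3.6]
finger_gap: 0.35
grip_force: 2.6
```

```bash
python3 st.py
```

```text
t 13.7333 yaw 35.76 local mm [37.8  7.1  0. ] z 0.1556 F tool [-0.1 -4.7 -3.6] M [0.62 0.82 0.05] 0.34959593939126 2.565492891953909 q6 0.98
```

Call:
apply_moves(
  deltas=[-0.00228,0.00747,0,0,0,0.0333,-0.00228,0.00747,0,0,0,0.0333,0,0,0,0,0,0],
)

```text
clock: 13.98
ee_pos: [0.5526, 0.1015, 0.1556]
eef_rot: [0.966, 0.257, 0.001, -0.001]
ft_force: [-3.4, 3.6, 2.1]
finger_gap: 0.353
grip_force: 2.5
```

```bash
python3 st.py
```

```text
t 13.9833 yaw 29.8 local mm [37.9  7.1  0.1] z 0.1556 F tool [-1.2 -4.8 -2.1] M [0.8  0.64 0.03] 0.3527415514333979 2.5424934178590775 q6 1.08
```

Call:
apply_moves(
  deltas=[-0.00228,0.00747,0,0,0,0.0333,-0.00228,0.00747,0,0,0,0.0333,0,0,0,0,0,0],
)

```text
clock: 14.23
ee_pos: [0.5534, 0.0982, 0.1557]
eef_rot: [0.978, 0.206, 0.001, -0.002]
ft_force: [-3.1, 5.4, 2.7]
finger_gap: 0.349
grip_force: 3.1
```

Call:
apply_moves(
  deltas=[-0.00228,0.00747,0,0,0,0.0333,-0.00228,0.00747,0,0,0,0.0333,0,0,0,0,0,0],
)

```text
clock: 14.48
ee_pos: [0.5531, 0.096, 0.1556]
eef_rot: [0.988, 0.155, 0.0, -0.003]
ft_force: [-3.6, 8.6, 3.0]
finger_gap: 0.355
grip_force: 4.9
```

```bash
python3 st.py; python3 bar.py w10.png
```

```text
t 14.4833 yaw 17.84 local mm [37.3  4.5  0. ] z 0.1556 F tool [-0.7 -9.3 -2.9] M [1.63 0.79 0.07] 0.35480058679016496 4.878788504283875 q6 1.27
14.5333 [0.5532 0.0959 0.1556] [-2.8  9.2  3.2] 0.3482459911380732
red [526.0, 256.8] 84 [0.6091 0.0086 0.187 ]
red [519.5, 285.5] 87 [0.595  0.0049 0.187 ]
red [315.5, 410.6] 872 [0.4955 0.0766 0.187 ]
yel [498.1, 423.6] 10 [ 0.484  -0.0652  0.142 ]
```

The force is rising (9.3 N, about 0.35 N m), so the screw is home and the clutch is deflecting. Small steps from here.

Call:
apply_moves(
  deltas=[-0.00228,0.00747,0,0,0,0.0333,0,0,0,0,0,0],
)

```text
clock: 14.7
ee_pos: [0.5532, 0.0945, 0.1556]
eef_rot: [0.992, 0.129, 0.0, -0.004]
ft_force: [-3.6, 9.9, 2.4]
finger_gap: 0.353
grip_force: 5.2
```

```bash
python3 st.py
```

```text
t 14.7 yaw 14.86 local mm [37.2  4.   0. ] z 0.1556 F tool [ -0.9 -10.5  -2.3] M [1.74 0.71 0.06] 0.3528464610525341 5.211574772838503 q6 1.32
```

Call:
apply_moves(
  deltas=[-0.00228,0.00747,0,0,0,0.0333,0,0,0,0,0,0],
)

```text
clock: 14.87
ee_pos: [0.5533, 0.0928, 0.1556]
eef_rot: [0.995, 0.103, 0.001, -0.004]
ft_force: [-2.6, 9.9, 2.3]
finger_gap: 0.349
grip_force: 5.3
```

```bash
python3 st.py
```

```text
t 14.8667 yaw 11.87 local mm [37.1  3.7  0. ] z 0.1556 F tool [ -0.5 -10.3  -2.2] M [1.87 0.62 0.1 ] 0.3488601589380834 5.298324446193874 q6 1.37
```

Call:
apply_moves(
  deltas=[-0.00228,0.00747,0,0,0,0.0333,0,0,0,0,0,0],
)

```text
clock: 15.03
ee_pos: [0.5536, 0.0908, 0.1557]
eef_rot: [0.997, 0.077, 0.001, -0.004]
ft_force: [-1.3, 9.0, 1.6]
finger_gap: 0.35
grip_force: 4.8
```

```bash
python3 st.py
```

```text
t 15.0333 yaw 8.88 local mm [37.2  3.8  0.1] z 0.1557 F tool [ 0.1 -9.1 -1.6] M [1.73 0.49 0.05] 0.34996636903047895 4.796500231605023 q6 1.42
```

Call:
apply_moves(
  deltas=[-0.00228,0.00747,0,0,0,0.0333,0,0,0,0,0,0],
)

```text
clock: 15.2
ee_pos: [0.5539, 0.0881, 0.1557]
eef_rot: [0.999, 0.051, 0.002, -0.003]
ft_force: [-0.3, 7.2, 0.3]
finger_gap: 0.353
grip_force: 3.5
```

```bash
python3 st.py
```

```text
t 15.2 yaw 5.87 local mm [37.4  4.6  0.1] z 0.1557 F tool [ 0.4 -7.2 -0.3] M [1.28 0.17 0.09] 0.35325633391465877 3.4541129088029265 q6 1.47
```

Call:
apply_moves(
  deltas=[-0.00228,0.00747,0,0,0,0.0333,0,0,0,0,0,0],
)

```text
clock: 15.37
ee_pos: [0.5543, 0.0846, 0.1558]
eef_rot: [1.0, 0.025, 0.002, -0.002]
ft_force: [1.9, 3.4, -0.7]
finger_gap: 0.351
grip_force: 1.4
```

```bash
python3 st.py
```

```text
t 15.3667 yaw 2.87 local mm [37.8  6.1  0.2] z 0.1558 F tool [ 2.1 -3.3  0.7] M [ 0.52 -0.13 -0.03] 0.35119946410999064 1.3560425104515161 q6 1.51
```

Call:
apply_moves(
  deltas=[-0.00228,0.00747,0,0,0,0.0333,0,0,0,0,0,0],
)

```text
clock: 15.53
ee_pos: [0.5536, 0.0808, 0.1557]
eef_rot: [1.0, -0.001, 0.002, 0.0]
ft_force: [-0.2, -1.1, 0.6]
finger_gap: 0.349
grip_force: 0.0
```

```bash
python3 st.py; python3 bar.py w11.png
```

```text
t 15.5333 yaw -0.13 local mm [37.4  7.9  0.1] z 0.1557 F tool [-0.2  1.1 -0.6] M [0.01 0.15 0.02] 0.34861710785570454 0.0 q6 1.56
15.5833 [0.5532 0.0803 0.1555] [-0.7 -0.1 -0.9] 0.3507921660040283
red [509.4, 192.4] 92 [ 0.6107 -0.0071  0.187 ]
red [513.1, 223.2] 90 [ 0.5965 -0.0109  0.187 ]
red [303.6, 410.4] 863 [0.4934 0.0871 0.187 ]
yel [322.4, 348.5] 24 [0.5022 0.0763 0.142 ]
```

View pics/w11.png

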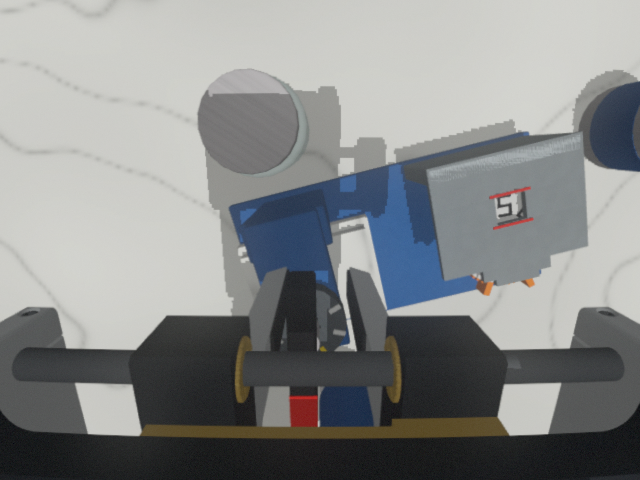

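The clutch has clicked: the force fell to zero and the yellow tick at (322,348) is now about 40° behind the pointer. The screw may have backed off slightly, so I'll turn gently on to retighten while watching the force. I've also viewed one picture more than allowed, so I'll use numbers only from here.

Call:
apply_moves(
  deltas=[-0.00228,0.00747,0,0,0,0.0333,0,0,0,0,0,0],
)

```text
clock: 15.75
ee_pos: [0.5521, 0.078, 0.1551]
eef_rot: [1.0, -0.028, 0.001, 0.001]
ft_force: [-0.0, -0.1, -0.3]
finger_gap: 0.353
grip_force: 0.0
```

```bash
python3 st.py; python3 bar.py w12.png
```

```text
t 15.75 yaw -3.19 local mm [36.4  8.8  0. ] z 0.1551 F tool [-0.   0.1  0.3] M [0.01 0.13 0.  ] 0.353383396670422 0.0 q6 1.61
15.8 [0.552  0.0782 0.1551] [ 0.7  0.8 -0.5] 0.34905956085921613
red [504.5, 180.1] 92 [ 0.6102 -0.0097  0.187 ]
red [509.6, 211.1] 89 [ 0.596  -0.0132  0.187 ]
red [299.1, 410.1] 883 [0.4932 0.0899 0.187 ]
yel [322.9, 347.6] 37 [0.5015 0.0759 0.142 ]
yel [161.7, 428.4] 14 [0.4398 0.1962 0.142 ]
yel [504.0, 430.8] 10 [ 0.4225 -0.053   0.142 ]
```

Call:
apply_moves(
  deltas=[-0.00228,0.00747,0,0,0,0.0333,0,0,0,0,0,0],
)

```text
clock: 15.97
ee_pos: [0.5512, 0.0764, 0.155]
eef_rot: [0.999, -0.054, 0.0, 0.0]
ft_force: [-0.0, -0.7, 0.6]
finger_gap: 0.354
grip_force: 0.0
```

```bash
python3 st.py; python3 bar.py w13.png
```

```text
t 15.9667 yaw -6.21 local mm [36.1  8.5  0. ] z 0.155 F tool [ 0.1  0.7 -0.6] M [ 0.01  0.15 -0.04] 0.354350607059055 0.0 q6 1.66
16.0167 [0.5512 0.0766 0.155 ] [-0.3 -0.   0.2] 0.34763912960239424
red [500.3, 169.1] 97 [ 0.6097 -0.012   0.187 ]
red [507.1, 200.1] 87 [ 0.5956 -0.0155  0.187 ]
red [299.1, 410.0] 895 [0.4932 0.0914 0.187 ]
yel [325.4, 347.1] 47 [0.5009 0.0754 0.142 ]
```

Call:
apply_moves(
  deltas=[-0.00228,0.00747,0,0,0,0.0333,-0.00228,0.00747,0,0,0,0.0333,0,0,0,0,0,0],
)

```text
clock: 16.27
ee_pos: [0.5496, 0.0736, 0.155]
eef_rot: [0.994, -0.106, 0.0, -0.0]
ft_force: [1.2, 1.0, -0.3]
finger_gap: 0.347
grip_force: 0.6
```

```bash
python3 st.py; python3 bar.py w14.png
```

```text
t 16.2667 yaw -12.19 local mm [35.8  7.8  0. ] z 0.155 F tool [ 1.  -1.2  0.3] M [ 0.22  0.08 -0.04] 0.34686037070263215 0.5641890317201614 q6 1.76
16.3167 [0.5496 0.0735 0.155 ] [-0.5  1.1 -0.4] 0.3467846243338042
red [489.6, 148.4] 100 [ 0.6086 -0.0164  0.187 ]
red [500.5, 179.0] 88 [ 0.5944 -0.0201  0.187 ]
red [303.0, 409.8] 898 [0.4934 0.0925 0.187 ]
yel [329.3, 345.6] 60 [0.5002 0.0752 0.142 ]
yel [442.4, 432.0] 14 [0.4118 0.0095 0.142 ]
yel [449.5, 432.4] 11 [0.4102 0.0045 0.142 ]
```

Call:
apply_moves(
  deltas=[-0.00228,0.00747,0,0,0,0.0333,0,0,0,0,0,0],
)

```text
clock: 16.48
ee_pos: [0.5488, 0.0727, 0.155]
eef_rot: [0.991, -0.132, 0.0, -0.001]
ft_force: [1.3, 4.0, -0.4]
finger_gap: 0.351
grip_force: 1.9
```

```bash
python3 st.py; python3 bar.py w15.png
```

```text
t 16.4833 yaw -15.17 local mm [35.6  7.   0. ] z 0.155 F tool [ 0.2 -4.2  0.4] M [ 0.6  -0.04  0.06] 0.3508386372560517 1.8780338019132614 q6 1.81
16.5333 [0.5488 0.0726 0.155 ] [ 1.5  4.2 -0.9] 0.3506474330920831
red [484.2, 138.4] 98 [ 0.6078 -0.0185  0.187 ]
red [497.4, 168.5] 97 [ 0.5937 -0.0224  0.187 ]
red [305.6, 409.6] 928 [0.4934 0.0931 0.187 ]
yel [331.7, 344.2] 59 [0.5002 0.0752 0.142 ]
```

Call:
apply_moves(
  deltas=[-0.00152,0.005,0,0,0,0.0222,0,0,0,0,0,0],
)

```text
clock: 16.7
ee_pos: [0.5482, 0.0719, 0.155]
eef_rot: [0.989, -0.149, 0.0, -0.001]
ft_force: [2.3, 4.3, -2.2]
finger_gap: 0.352
grip_force: 2.6
```

```bash
python3 st.py; python3 bar.py w16.png
```

```text
t 16.7 yaw -17.15 local mm [35.6  6.7  0. ] z 0.155 F tool [ 0.9 -4.7  2.2] M [ 0.88 -0.15  0.04] 0.35205712408286893 2.5697122514247894 q6 1.84
16.75 [0.5482 0.0718 0.1549] [ 1.7  4.5 -0.7] 0.35081688162449964
red [479.8, 132.0] 101 [ 0.6073 -0.02    0.187 ]
red [493.9, 161.8] 97 [ 0.5932 -0.0237  0.187 ]
red [306.2, 409.6] 923 [0.4936 0.0939 0.187 ]
yel [332.8, 343.4] 60 [0.5002 0.0752 0.142 ]
yel [453.1, 426.6] 14 [0.4081 0.0117 0.142 ]
```

Call:
apply_moves(
  deltas=[-0.00152,0.005,0,0,0,0.0222,0,0,0,0,0,0],
)

```text
clock: 16.92
ee_pos: [0.5477, 0.0713, 0.155]
eef_rot: [0.986, -0.166, 0.001, -0.002]
ft_force: [3.0, 6.0, -0.8]
finger_gap: 0.348
grip_force: 3.2
```

```bash
python3 st.py; python3 bar.py w17.png
```

```text
t 16.9167 yaw -19.14 local mm [35.5  6.3 -0. ] z 0.155 F tool [ 0.8 -6.6  0.9] M [ 1.1  -0.25  0.  ] 0.3478453870716317 3.21284718811512 q6 1.87
16.9667 [0.5476 0.0712 0.155 ] [ 3.   6.5 -1.1] 0.35056223214038074
red [475.5, 125.5] 100 [ 0.6067 -0.0214  0.187 ]
red [490.1, 155.5] 98 [ 0.5925 -0.0248  0.187 ]
red [307.6, 409.5] 937 [0.4936 0.0945 0.187 ]
yel [334.5, 342.6] 62 [0.5   0.075 0.142]
yel [432.4, 431.6] 14 [0.4065 0.0313 0.142 ]
yel [457.2, 430.7] 11 [0.4009 0.014  0.142 ]
```

Call:
apply_moves(
  deltas=[-0.00152,0.005,0,0,0,0.0222,0,0,0,0,0,0],
)

```text
clock: 17.13
ee_pos: [0.547, 0.0707, 0.1549]
eef_rot: [0.983, -0.183, 0.001, -0.002]
ft_force: [3.1, 7.6, -1.6]
finger_gap: 0.356
grip_force: 3.8
```

```bash
python3 st.py; python3 bar.py w18.png
```

```text
t 17.1333 yaw -21.14 local mm [35.3  5.8 -0. ] z 0.1549 F tool [ 0.1 -8.2  1.7] M [ 1.33 -0.35  0.04] 0.3561473518701509 3.8378299587930087 q6 1.91
17.1833 [0.547  0.0706 0.155 ] [ 3.   7.2 -1.7] 0.35171019051200864
red [470.3, 119.6] 99 [ 0.606  -0.0225  0.187 ]
red [486.6, 148.9] 98 [ 0.5918 -0.026   0.187 ]
red [309.0, 409.4] 938 [0.4937 0.095  0.187 ]
yel [335.4, 341.4] 64 [0.5003 0.0753 0.142 ]
yel [224.6, 430.1] 14 [0.4598 0.1755 0.142 ]
yel [166.7, 429.8] 12 [0.4743 0.2157 0.142 ]
```

The torque is now 0.295 N m, above the screw's 0.24, and the tick hasn't moved, so the screw is home. Back off, lift and clear.

Call:
apply_moves(
  deltas=[0,-0.01,0,0,0,0,0,-0.013,0,0,0,0,0,-0.013,0,0,0,0,0,-0.008,0,0,0,0,0,0,0,0,0,0,0,0,0,0,0,0],
)

```text
clock: 17.68
ee_pos: [0.5502, 0.0785, 0.1548]
eef_rot: [0.983, -0.184, -0.0, 0.0]
ft_force: [0.5, 1.0, -0.7]
finger_gap: 0.346
grip_force: 0.0
```

```bash
python3 st.py; python3 bar.py w19.png
```

```text
t 17.6833 yaw -21.23 local mm [35.4 -2.7 -0. ] z 0.1548 F tool [ 0.1 -1.1  0.7] M [0.07 0.22 0.02] 0.3464654781174515 0.0 q6 1.93
17.7333 [0.5501 0.0784 0.1549] [-0.2 -1.6 -1. ] 0.3498688033128157
red [480.9, 119.5] 101 [ 0.6075 -0.019   0.187 ]
red [496.9, 148.7] 102 [ 0.5933 -0.0225  0.187 ]
red [329.2, 409.4] 950 [0.4931 0.0929 0.187 ]
yel [348.4, 341.6] 60 [0.5002 0.0752 0.142 ]
```

Call:
apply_moves(
  deltas=[0,-0.012,0,0,0,0,0,0,-0.06,0,0,0,0,0,-0.12,0,0,0,0,0,-0.15,0,0,0,0,0,-0.1,0,0,0,0,0,0,0,0,0],
)

```text
clock: 18.23
ee_pos: [0.5553, 0.0815, 0.2699]
eef_rot: [0.983, -0.184, 0.007, -0.001]
ft_force: [0.6, 0.2, 0.2]
finger_gap: 0.352
grip_force: 0.0
```

```bash
python3 bar.py w20.png; python3 -c "
from h import *
w=get('wrist');P=w['pixels'];print(w['t'].shape)
# bar angle from dark+red top rect
h=cv2.cvtColor(P,cv2.COLOR_RGB2HSV)
m=((h[...,2]<66)|((h[...,0]<8)&(h[...,1]>130))).astype(np.uint8)
c=proj(w,[[.5162,.0888,.187]])[0];print('H px',c)
# white ticks/yellow relative to H px at collar
hc=proj(w,[[.5162,.0888,.142]])[0]
for u,a in blobs(w,(20,70,80),(38,255,255),8)[1]:
  p=onz(w,u,.142)[0][:2]-[.5162,.0888]
  if np.hypot(*p)<.04: print('yel',u,a,np.hypot(*p),np.degrees(np.arctan2(p[1],p[0]))%360)
for u,a in blobs(w,(0,130,70),(8,255,255),60)[1]:
  p=onz(w,u,.187)[0][:2]-[.5162,.0888];print('red',np.hypot(*p),np.degrees(np.arctan2(p[1],p[0]))%360)
t=get('top')
for u,z in(((275,362),.2),((238,184),.11),((431,181),.095)):pass
for n,p in(('bottle',[.36,.048,.2]),('jar',[.645,.123,.11]),('tin',[.65,-.215,.095])):
  u=proj(t,[p])[0];v=t['pixels'][int(u[1]),int(u[0])];print(n,u.round(),v)
g=cv2.cvtColor(cv2.imread('pics/top.png'),6).astype(int);g2=cv2.cvtColor(t['pixels'],7).astype(int)
for x,y in((280,350),(238,185),(430,182)): print(np.abs(g-g2)[y-25:y+25,x-30:x+30].mean())
"; python3 st.py
```

```text
18.2833 [0.5538 0.0815 0.2666] [-0.5  0.8 -0.1] 0.35118300592513424
red [331.4, 319.0] 507 [0.4893 0.0936 0.187 ]
yel [342.8, 281.5] 21 [0.5006 0.0756 0.142 ]
(3,)
H px [324.78347037 289.94582878]
yel [342.3, 280.7] 30 0.02048317489232229 220.26193412355585
red 0.027265996094852567 169.8496570418824
bottle [275. 362.] [169 170 169]
jar [238. 184.] [35 37 36]
tin [431. 181.] [167 167 172]
22.704333333333334
54.156666666666666
27.826666666666668
t 18.3833 yaw -21.26 local mm [35.  -5.7 -0. ] z 0.2618 F tool [ 1.2 -0.8  0.8] M [ 0.06  0.14 -0.04] 0.3478274186963555 0.0 q6 1.93
```

Call:
apply_moves(
  deltas=[-0.08,0.02,-0.08,0,0,0,-0.08,0,-0.08,0,0,0,-0.04,0,-0.08,0,0,0,0,0,0,0,0,0,0,0,0,0,0,0],
)

```text
clock: 18.8
ee_pos: [0.5028, 0.095, 0.3216]
eef_rot: [0.983, -0.184, 0.0, 0.0]
ft_force: [-0.8, 0.2, -0.8]
finger_gap: 0.349
grip_force: 0.0
```

```bash
python3 -c "
from h import *
w=get('wrist');P=w['pixels'];save(w,'w21.png');h=cv2.cvtColor(P,cv2.COLOR_RGB2HSV)
H=np.array([.5162,.0888]);c=proj(w,[[*H,.187]])[0];print('Hpx',c)
yy,xx=np.mgrid[:480,:640];near=np.hypot(xx-c[0],yy-c[1])<75
red=(h[...,0]<8)&(h[...,1]>130)&near
blk=(P.max(2)<66)&near
for name,m in(('red',red),('blk',blk)):
  m=cv2.morphologyEx(m.astype(np.uint8),cv2.MORPH_OPEN,np.ones((5,5)))
  for k in cv2.findContours(m,0,2)[0]:
    if cv2.contourArea(k)<100: continue
    r=cv2.minAreaRect(k);b=onz(w,cv2.boxPoints(r),.187);e=[b[1]-b[0],b[2]-b[1]];L=[np.linalg.norm(q) for q in e];q=e[int(np.argmax(L))]
    print(name,r[0],cv2.contourArea(k),'c',b.mean(0)[:2].round(4),'L',np.round(L,4),'ang',np.degrees(np.arctan2(q[1],q[0]))%180)
tk=((h[...,1]<40)&(P.min(2)>105)&near).astype(np.uint8)
n,l,s,ce=cv2.connectedComponentsWithStats(tk)
L=[(ce[i],s[i,4],'w') for i in range(1,n) if 3<s[i,4]<60]+[(u,a,'Y') for u,a in blobs(w,(20,70,80),(38,255,255),8)[1]]
for u,a,k in L:
  p=onz(w,[u],.142)[0][:2]-H
  if .015<np.hypot(*p)<.03: print(k,a,np.hypot(*p).round(4),(np.degrees(np.arctan2(p[1],p[0]))%360).round(1))
s=arm.get_state();print(s['clock'],s['ee_pos'])
"
```

```text
Hpx [317.53605855 215.18686369]
red (322.60809326171875, 242.64866638183594) 377.0 c [0.4887 0.0941] L [0.014 0.03 ] ang 168.41144535944045
blk (314.2637634277344, 195.4053497314453) 1046.5 c [0.5344 0.085 ] L [0.019  0.0616] ang 167.46368258570465
w 13 0.0242 28.0
w 16 0.0235 264.9
Y 22 0.0212 220.1
18.85 [0.50242317 0.09477412 0.3203389 ]
```

```bash
python3 -c "
from plant import arm
print(arm.close_job())"
```

```text
the job is handed in; nothing more can be done
None
```

I handed the job in at about 19 s, and no verdict came back: by my measurements the wheel shows 5 (about 3° off centre), the screw is home, the handle is one notch on (about 46°), and I saw no sign of contact with the bottle, jar or tin. I viewed 11 pictures, one over the limit of 10.

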